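Show the inside of a drying cup to the inspection camera

ROBOT

A 6-joint arm with a two-finger parallel gripper is mounted at the origin on a cart in front of the work surface, level with it; the furniture and walls round the work are solid. World frame = base frame: x ahead of the robot, y to its left, z up, the work surface at z = 0. Lengths are in mm, angles in rad, forces in N, time in s.
With the tool pointing down it reaches from about 400 to 925 mm from the base axis. Payload 3.4 kg.
Tool frame: the origin (TCP) lies midway between the tips of the shut fingers; the grasp point (between the pads) lies 19 mm behind it; z points along the fingers, y is the line along which they close (so a half turn about z gives the same grasp; the last joint's range is limited). The gripper opens to 85 mm and grips with 20 to 120 N. Pads are 22 mm wide; open, the fingers measure 114 mm over their backs; the gripper's body (76 mm by 85 mm) begins 54 mm behind the grasp point. The pads swing forward as they close: fully open they stand 13 mm farther back than shut.
Start: joints at [-1.224, 0.307, 1.506, -0, 1.328, -0.073], TCP at [234.86, -524.854, 231.305] pointing down, gripper open.
Joint ranges: [-3.12, 3.12], [-1.05, 2.28], [0.14, 2.33], [-1.42, 4.57], [0.1, 2.73], [-2.68, 2.68]. Speed limits (rad/s): [2.57, 2.57, 3.14, 3.14, 3.14, 3.14].

INTERFACE

Orientations are given as a unit quaternion [w, x, y, z].
In Python, from cell import r gives the robot as it stands. Calls block until the motion is done:
- r.move_pose(position, orientation): joint-space move of the TCP to a pose.
- r.line_to(position, orientation=None, velocity=150, f_stop=None): straight line of the TCP; orientation=None keeps the orientation; velocity is the mean speed in mm/s. With f_stop (N) it stops when the force on the tool has changed by that much, and returns True; else False.
- r.move_joints(angles): joint-space move.
- r.open() and r.close(): open the fingers fully, or close them until they stop; the grip force is fixed at half the most.
- r.sleep(seconds).
- r.ik(position, orientation): joint angles nearest the present ones, or None.
- r.state(): the state.
- r.get_image(name): name is "side" or "top" or "wrist"; returns (picture, depth): 480x640x3 uint8, red, green, blue; 480x640 float32, mm along the optical axis (not along the pixel's ray), 0 where there is no reading.
- r.get_calibration(name): a dict with "fx", "fy", "cx", "cy" (pixels), "world_from_camera" (4x4, takes a point from camera to world coordinates). Camera axes: x right, y down, z forward; pixel columns grow to the right and rows downward; lengths in mm; the calibration is good to about 2 mm. A picture is of the moment at which its call begins: read the wrist's pose just before it. get_calibration takes no time and is no camera call; for the wrist camera it gives the pose at the moment of the call.
A pose or a line that the arm cannot do raises r.IKError and nothing moves.
- r.sign_off(): hands the job in; it is judged then, once.
Trained networks look in the newest picture that a camera, given by its name, has taken for a name from the list of things; names that differ only in an ending like _2 or _b are one class to them, and where a whole thing is asked for, a point or a joint stands for the part that bears it (a point fixed in the world has none). Each returns a list of dicts, best first, with "p" (0 to 1); they miss things now and then, are a little off and sometimes report something else, mostly with a low value. They report only what shows in the picture. A call takes as long as a camera call.
- r.recognise(target, camera): "at" ([x, y, z] in mm, in world coordinates, good to about 4 mm: the middle of the surface that is visible of it).
- r.masks_of(target, camera): "pixels" (480x640 bool, what is visible of it).
- r.landmark_of(target, camera): "at" ([x, y, z] in mm, in world coordinates, good to about 4 mm: a listed point, or the origin of a listed thing).
The state is a dict: "time_s": time; "qpos": joint angles; "qd": joint speeds; "joint_efforts": joint torques, N m; "tool_pos": TCP position; "ee_rot": TCP orientation; "force": force on the tool from outside, world axes, zero at the start; "moment": the same for the moment, N m; "opening": finger opening in mm; "grip_force": force on a finger pad.
Only numpy, scipy, OpenCV 4.12 (cv2) and the standard library are available. Lean on these libraries where they do the work, as an engineer would, in place of code of your own. Each camera call takes 0.05 s, during which the arm holds its last target. There are 200 camera calls.

TASK

Three cups are drying upside down on the pegs of the wooden rack: take the tallest one up off its peg, carry it to the inspection camera and hold it in the air with its open mouth squarely facing the lens, centred on the lens, the rim about 80 mm from the front of the camera. Touch neither the camera nor its stand with cup or robot, leave the other cups and things where they are, and finish still holding the cup motionless there: do not put it down or let go.

Things in the scene. Friction and masses are not known exactly. Their poses are not given: they have to be found in the camera images.
- tall_cup: Tallest of three cups on the rack: plain round stoneware, 73 mm tall, at most 59 mm across, foot 42 mm across, 0.10 to 0.17 kg. Upside down, rim on the rails, a peg loosely inside; which peg varies. Sides nearly straight from 20 to 73 mm from the foot; can be gripped across them from above. Origin: centre of the foot (uppermost at the start); z axis runs from foot to mouth (down at the start).
- cup_mouth (a point): Centre of the open mouth of the tallest cup, in the plane of the rim, 73 mm from the foot along the cup's axis.
- drying_rack: Fixed wooden rack, 96 mm wide (x), 330 mm long (y): four dowel rails 10 mm thick run along y, their tops 25 mm above the table; cups stand on them. Three upright pegs 10 mm in diameter, tips 62 mm above the table, at y = -120, 0 and +120 mm. Origin under its centre on the table, z up. Its place and yaw vary.
- camera_head: Inspection camera: grey housing, black lens barrel, white ring light 64 mm across in front. Fixed; looks up at 55 degrees above the horizontal, roughly toward the robot. Origin: centre of the ring light's front face, 135 mm above the table; z axis = viewing direction, out of the lens; y level. The rim centre belongs 80 mm along z, mouth facing the lens.
- camera_stand: Fixed stand of the camera: steel base plate 120 x 110 x 12 mm with a yoke of two upright cheeks, 96 mm high, carrying the head. Origin on the table, 10 mm in front of the base plate's centre; the lens looks toward its -x side. Its place and yaw vary.
- wide_cup: Bystander on the rack: wider, lower cup, 59 mm tall, 67 mm in diameter, upside down on another peg. Origin at the centre of its foot. Leave it.
- small_cup: Bystander on the rack: small cup, 61 mm tall, 53 mm in diameter, upside down on another peg. Origin at the centre of its foot. Leave it.
- glaze_jar: Bystander: plastic glaze jar with lid, 57 mm in diameter, 77 mm tall, standing upright. Origin at the centre of its underside.
- stamp: Bystander: square clay stamp, 18 x 18 x 46 mm, standing upright. Origin at the centre of its underside.
- test_tile: Bystander: glaze test tile, 8 x 34 x 58 mm, standing on edge. Origin at the centre of its underside.
- wood_rib: Bystander: oval wooden rib, 50 x 95 x 6 mm, lying flat. Origin at the centre of its underside.

How it is judged:
By the outcome, as a careful person would: the job done as asked, in the order asked, and still so for the second after the job is handed in, while the arm keeps its last pose, push and grip.
It also fails if it takes over 35 s, if anything falls off the work surface, if the arm or the gripper's body presses on something with over 40 N, if the wrist force passes 120 N, or if a joint passes its speed limit or range.

## Working session

There is one attempt and no reset: what is moved stays moved. The work goes in short steps, each a Python script; the robot and the scene stay as the last script left them, time stands still between calls to the robot, and variables do not carry over. Pictures are saved under pics/ and viewed, at most 10 in all, crops included, and the job is handed in when it is done.

```bash
ls; mkdir -p pics
cat > h.py <<'E'
import numpy as np, cv2
from cell import r
def cloud(name):
    im,d=r.get_image(name); c=r.get_calibration(name)
    v,u=np.mgrid[:480,:640]
    P=np.stack([(u-c["cx"])/c["fx"]*d,(v-c["cy"])/c["fy"]*d,d],-1)
    T=np.array(c["world_from_camera"]); W=P@T[:3,:3].T+T[:3,3]; W[d==0]=np.nan
    return im,W
E
python3 - <<'E'
from h import *
np.set_printoptions(precision=1,suppress=True)
ims=[]
for n in ("top","side"):
    im,W=cloud(n); ims.append(im); np.save(n+".npy",W)
    cv2.imwrite(f"pics/{n}.png",im[...,::-1])
    for t in ["tall_cup","wide_cup","small_cup","drying_rack","camera_head","camera_stand","glaze_jar","stamp","test_tile","wood_rib"]:
        for kind in ("landmark_of",):
            print(n,t,[(np.array(a["at"]),round(a["p"],2)) for a in getattr(r,kind)(t,n)[:2]])
        m=r.masks_of(t,n)
        if m:
            q=W[m[0]["pixels"]]; q=q[~np.isnan(q[:,0])]
            np.save(f"m_{n}_{t}.npy",m[0]["pixels"])
            if len(q): print("   mask",round(m[0]["p"],2),len(q),np.percentile(q,[2,50,98],axis=0).round(0).tolist())
print(r.state()["ee_rot"],r.state()["time_s"])
E
```

```text
pics
top tall_cup [(array([433.3, -27.4,  96.2]), 0.81)]
   mask 0.73 682 [[400.0, -52.0, 0.0], [425.0, -26.0, 92.0], [452.0, 2.0, 100.0]]
top wide_cup [(array([423.5,  85.4,  81. ]), 0.68), (array([529.1, -19. ,  -0.7]), 0.25)]
   mask 0.74 902 [[392.0, 60.0, 2.0], [422.0, 87.0, 77.0], [456.0, 122.0, 85.0]]
top small_cup [(array([416.8, 211.5,  85.1]), 0.73)]
   mask 0.8 589 [[391.0, 188.0, 17.0], [413.0, 204.0, 77.0], [439.0, 233.0, 87.0]]
top drying_rack [(array([420.4,  96.2,  -3.8]), 0.78)]
   mask 0.92 2371 [[370.0, -62.0, 15.0], [408.0, 97.0, 23.0], [469.0, 251.0, 28.0]]
top camera_head [(array([ 608.3, -370. ,  129.2]), 0.96)]
   mask 0.9 1258 [[582.0, -419.0, 74.0], [618.0, -373.0, 126.0], [669.0, -344.0, 151.0]]
top camera_stand [(array([ 634.1, -388. ,    0. ]), 0.6), (array([419.4,  94.2,  -3.9]), 0.27)]
   mask 0.72 2764 [[576.0, -432.0, 7.0], [620.0, -369.0, 84.0], [702.0, -327.0, 149.0]]
top glaze_jar [(array([606.3,  22.2,   1.5]), 0.95)]
   mask 0.93 752 [[577.0, -8.0, 9.0], [599.0, 17.0, 76.0], [629.0, 43.0, 80.0]]
top stamp []
top test_tile [(array([427.8, -24.6,  
[... 791 characters left out ...]
ead []
   mask 0.69 1715 [[583.0, -430.0, 68.0], [616.0, -397.0, 111.0], [671.0, -348.0, 149.0]]
side camera_stand [(array([ 633.7, -386.1,   -6.2]), 0.7)]
   mask 0.83 4194 [[587.0, -459.0, 4.0], [627.0, -409.0, 67.0], [701.0, -329.0, 146.0]]
side glaze_jar [(array([605.8,  17.7,   1.2]), 0.61)]
   mask 0.89 519 [[576.0, -11.0, 37.0], [599.0, 0.0, 65.0], [628.0, 40.0, 78.0]]
side stamp []
side test_tile [(array([ 432.9, -202.2,   -0.5]), 0.42)]
   mask 0.42 141 [[423.0, -224.0, -1.0], [427.0, -220.0, 37.0], [445.0, -146.0, 59.0]]
side wood_rib [(array([ 425.8, -324.5,   -2.2]), 0.7)]
   mask 0.9 594 [[389.0, -362.0, 1.0], [421.0, -324.0, 6.0], [449.0, -292.0, 8.0]]
[ 0.   1.   0.2 -0. ] 2.1
```

View pics/top.png

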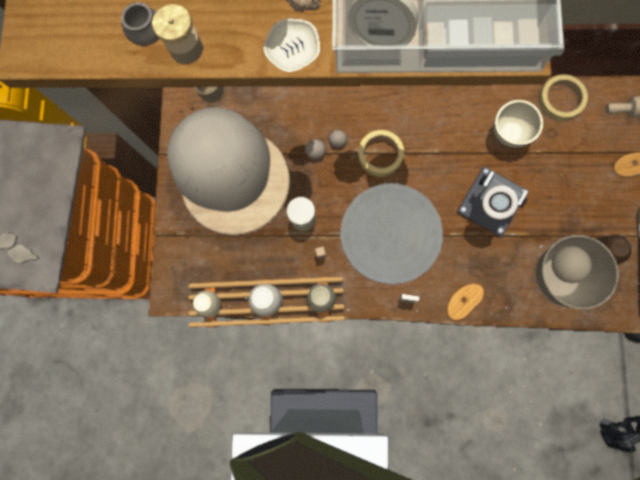

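View pics/side.png

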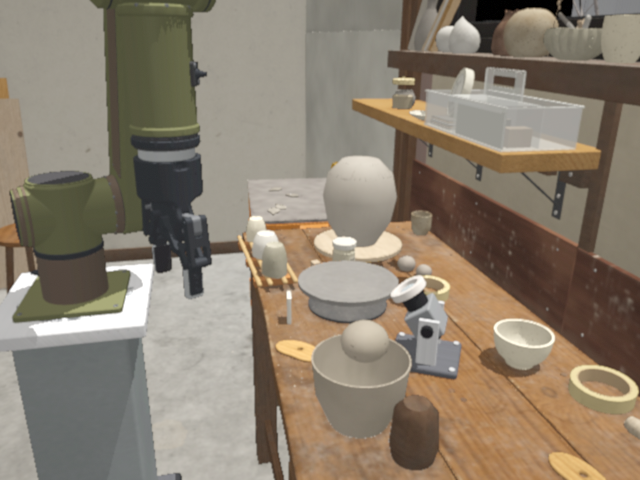

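The top view shows the rack at (190–345, 280–325) with the tall cup at about (320, 297) on the right peg, next to the tile at (408, 298). The inspection camera is at (500, 200). In the side view, the tall cup at (274, 260) is the nearest one and the ring light is at (408, 290).

Next I'll refine the numbers and take a closer wrist view of the ring.

```bash
cat >> h.py <<'E'
from scipy.spatial.transform import Rotation as R
def quat(M): q=R.from_matrix(M).as_quat(); return [float(x) for x in (q[3],q[0],q[1],q[2])]
def mat(q): return R.from_quat([q[1],q[2],q[3],q[0]]).as_matrix()
def tool(z,yaw_ref):   # tool z axis, y axis as near as possible to yaw_ref
    z=z/np.linalg.norm(z); y=yaw_ref-z*(z@yaw_ref); y/=np.linalg.norm(y)
    return np.column_stack([np.cross(y,z),y,z])
def camz(psi):  # viewing direction, psi = horizontal heading
    e=np.radians(55); return np.array([np.cos(e)*np.cos(psi),np.cos(e)*np.sin(psi),np.sin(e)])
E
python3 - <<'E'
from h import *
np.set_printoptions(precision=2,suppress=True)
for n in ("top","side"):
    W=np.load(n+".npy"); im=cv2.imread(f"pics/{n}.png").astype(int)
    m=np.load(f"m_{n}_camera_head.npy")
    q=W[m&(im.min(-1)>190)]; q=q[~np.isnan(q[:,0])]; q=q[q[:,2]>95]
    c=q.mean(0); 
    for _ in range(4):
        c=np.median(q,0); u,s,v=np.linalg.svd(q-q.mean(0)); nn=v[2]*np.sign(v[2][2]); d=(q-q.mean(0))@nn; q=q[abs(d)<max(2.5,1.5*d.std())]
    print(n,"ring",len(q),q.mean(0),(q.min(0)+q.max(0))/2,nn,"elev",np.degrees(np.arcsin(nn[2])),"psi",np.degrees(np.arctan2(nn[1],nn[0])))
    b=W[(W[...,2]>6)&(W[...,2]<17)&(abs(W[...,0]-640)<110)&(abs(W[...,1]+390)<110)]
    rc=cv2.minAreaRect(b[:,:2].astype(np.float32)); print(" base",len(b),rc)
    t=W[np.load(f"m_{n}_tall_cup.npy")]; t=t[t[:,2]>92]; print(" foot",len(t),t.mean(0),(t.min(0)+t.max(0))/2,np.ptp(t,axis=0))
s=r.state();T=np.linalg.inv(np.r_[np.c_[mat(s["ee_rot"]),s["tool_pos"]],[[0,0,0,1]]])@np.array(r.get_calibration("wrist")["world_from_camera"])
print(T,r.get_calibration("wrist")["fx"])
psi=np.radians(147); z=camz(psi); ring=np.array([608,-370,135.])
for a in range(0,360,30):
    a_=np.radians(a); M=tool(-z,np.array([np.cos(a_),np.sin(a_),0]))
    print(a,[None if (j:=r.ik(list(ring+z*k),quat(M))) is None else np.round(j,2) for k in (100,180,250)])
for a in range(0,360,45):
    a_=np.radians(a); M=tool(np.array([0,0,-1.]),np.array([np.cos(a_),np.sin(a_),0]))
    print("g",a,[None if (j:=r.ik([430,-27.4,k],quat(M))) is None else np.round(j,2) for k in (44,230)])
E
```

```text
top ring 282 [ 607.92 -369.63  135.87] [ 607.6  -369.64  134.82] [-0.49  0.3   0.82] elev 55.09445018025478 psi 148.13606296757328
 base 1234 ((646.447509765625, -391.4134521484375), (194.1504364013672, 178.3516845703125), 89.74433135986328)
 foot 337 [427.75 -24.54  95.83] [427.53 -24.21  96.54] [41.24 41.33  8.96]
side ring 265 [ 606.52 -374.14  136.01] [ 605.52 -372.11  136.26] [-0.47  0.29  0.84] elev 56.687828787957315 psi 148.64442358259342
 base 1415 ((641.5347900390625, -393.58648681640625), (112.83763122558594, 119.25614929199219), 59.809165954589844)
 foot 121 [427.04 -28.78  95.87] [427.32 -27.49  95.75] [40.09 42.8   7.32]
[[  -0.     -0.97   -0.26   65.3 ]
 [   1.     -0.      0.      1.88]
 [  -0.     -0.26    0.97 -141.9 ]
 [   0.      0.      0.      1.  ]] 409.9329424862927
0 [array([-0.62,  0.21,  1.89,  0.07,  0.44, -0.77]), array([-0.63,  0.07,  1.87,  0.06,  0.6 , -0.76]), array([-0.64, -0.05,  1.83,  0.05,  0.75, -0.76])]
30 [array([-0.62,  0.21,  1.89,  0.07,  0.44, -1.28]), array([-0.63,  0.07,  1.87,  0.06,  0.6 , -1.27]), array([-0.64, -0.05,  1.83,  0.05,  
[... 1490 characters left out ...]
 1.78, -0.  ,  1.25, -0.16])]
g 45 [array([-0.16,  0.36,  2.04, -0.  ,  0.74, -0.95]), array([-0.16,  0.1 ,  1.78, -0.  ,  1.25, -0.95])]
g 90 [array([-0.16,  0.36,  2.04, -0.  ,  0.74, -1.73]), array([-0.16,  0.1 ,  1.78, -0.  ,  1.25, -1.73])]
g 135 [array([-0.16,  0.36,  2.04, -0.  ,  0.74, -2.52]), array([-0.16,  0.1 ,  1.78, -0.  ,  1.25, -2.52])]
g 180 [None, None]
g 225 [array([-0.16,  0.36,  2.04, -0.  ,  0.74,  2.19]), array([-0.16,  0.1 ,  1.78, -0.  ,  1.25,  2.19])]
g 270 [array([-0.16,  0.36,  2.04, -0.  ,  0.74,  1.41]), array([-0.16,  0.1 ,  1.78, -0.  ,  1.25,  1.41])]
g 315 [array([-0.16,  0.36,  2.04, -0.  ,  0.74,  0.62]), array([-0.16,  0.1 ,  1.78, -0.  ,  1.25,  0.62])]
```

The ring fits from the two cameras agree: centre about (607, -371, 135.5), elevation about 55°, heading about 149°. The base plate edges also give 149.8°. The foot is at about (428, -27, 97), which matches the expected 98 mm height. Next: a wrist view of the ring along its axis, then a wrist view of the cup.

Run:
```python
from h import *
np.set_printoptions(precision=2,suppress=True)
W=np.load("top.npy"); b=W[(W[...,0]>380)&(W[...,0]<560)&(W[...,1]<-430)&(W[...,1]>-650)]; print("bowl top",np.nanpercentile(b[:,2],99.5))
assert np.nanpercentile(b[:,2],99.5)<195
psi=np.radians(149); z=camz(psi); ring=np.array([607,-371,135.5])
ref=np.array([np.cos(np.radians(330)),np.sin(np.radians(330)),0])
r.move_pose(list(ring+z*150),quat(tool(-z,ref))); r.sleep(.2)
im,W=cloud("wrist"); np.save("w1.npy",W); cv2.imwrite("pics/w1.png",im[...,::-1])
for t in ("camera_head",):
    print([(np.array(a["at"]),a["p"]) for a in r.landmark_of(t,"wrist")])
    m=r.masks_of(t,"wrist"); np.save("m_w1.npy",m[0]["pixels"]) if m else 0
print(r.state()["force"],r.state()["time_s"])
r.move_pose([428,-27,225],quat(tool(np.array([0,0,-1.]),ref))); r.sleep(.2)
im,W=cloud("wrist"); np.save("w2.npy",W); cv2.imwrite("pics/w2.png",im[...,::-1])
print([(np.array(a["at"]),a["p"]) for a in r.landmark_of("tall_cup","wrist")])
m=r.masks_of("tall_cup","wrist")
if m: np.save("m_w2.npy",m[0]["pixels"]); q=W[m[0]["pixels"]]; q=q[q[:,2]>93]; print(len(q),q.mean(0),(q.min(0)+q.max(0))/2,np.ptp(q,axis=0))
print(r.state()["time_s"],r.state()["tool_pos"])
w=np.hstack([cv2.imread("pics/w1.png"),cv2.imread("pics/w2.png")]); cv2.imwrite("pics/w12.png",cv2.resize(w,(800,300)))
# ring fit
W=np.load("w1.npy"); im=cv2.imread("pics/w1.png").astype(int)
q=W[(im.min(-1)>170)&(np.linalg.norm(W-ring,axis=-1)<45)]
for _ in range(4):
    c=q.mean(0); v=np.linalg.svd(q-c,full_matrices=False)[2]; nn=v[2]*np.sign(v[2][2]); d=(q-c)@nn; q=q[abs(d)<max(2,1.5*d.std())]
e=np.c_[(q-c)@v[0],(q-c)@v[1]]; cc,rad=cv2.minEnclosingCircle(e.astype(np.float32))
print("ring",len(q),c,c+cc[0]*v[0]+cc[1]*v[1],rad,nn,np.degrees([np.arcsin(nn[2]),np.arctan2(nn[1],nn[0])]))
```

```text
bowl top 146.40892712895663
[(array([ 608.2, -366.8,  132.4]), 0.93)]
[-0.25  0.5   0.08] 3.7833
[(array([427.1, -21.9,  99.2]), 0.89)]
2609 [430.93 -24.63  95.54] [430.7  -25.03  95.8 ] [40.17 39.83  5.6 ]
5.3167 [428.02 -27.49 224.94]
ring 2939 [ 607.9  -369.53  134.26] [ 607.54 -370.56  134.41] 31.705209732055664 [-0.49  0.29  0.82] [ 54.92 149.18]
```

View pics/w12.png

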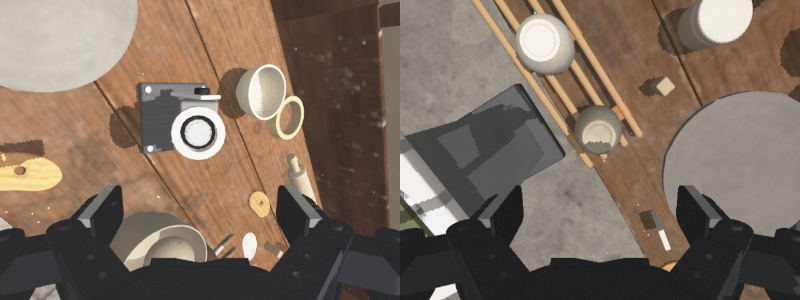

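The wrist view (left half) shows the ring at (198, 132). The plane fit gives elevation 54.9°, heading 149.2° and radius 31.7 mm against the given 32, so I trust it. The right half shows the tall cup's foot at (598, 130), clear of its neighbour at (545, 45). Next: grasp, lift, and move to the pre-pose.

```bash
cat >> h.py <<'E'
z=camz(np.radians(149.2)); ring=np.array([607.6,-370.6,135.0])
ref=np.array([np.cos(np.radians(330)),np.sin(np.radians(330)),0])
E
python3 - <<'E'
from h import *
np.set_printoptions(precision=2,suppress=True)
D=quat(tool(np.array([0,0,-1.]),ref)); c=[429.5,-26]
r.line_to(c+[130],D,150)
print(r.line_to(c+[40],None,80,f_stop=8), r.state()["tool_pos"])
r.close(); s=r.state(); print(s["opening"],s["grip_force"],s["force"])
if 50<s["opening"]<62:
    r.line_to(c+[60],None,50); r.line_to(c+[225],None,150)
    s=r.state(); print(s["opening"],s["force"])
    r.move_pose(list(ring+z*190),quat(tool(-z,ref))); r.sleep(.2)
    for n in ("top","side","wrist"):
        im,W=cloud(n); np.save(f"p_{n}.npy",W); cv2.imwrite(f"pics/p_{n}.png",im[...,::-1])
        m=r.masks_of("tall_cup",n)
        if m: np.save(f"m_p_{n}.npy",m[0]["pixels"])
        for t in ("tall_cup","cup_mouth"): print(n,t,[(np.array(a["at"]),a["p"]) for a in r.landmark_of(t,n)[:2]], "exp",ring+z*(190+(58 if t=="tall_cup" else -15)))
w=np.hstack([cv2.imread("pics/p_wrist.png"),cv2.imread("pics/p_side.png")]); cv2.imwrite("pics/p2.png",cv2.resize(w,(800,300)))
print(r.state()["opening"],r.state()["time_s"])
E
```

```text
False [429.92 -26.07  40.36]
55.59630024459587 61.49104438140057 [-0.93 -1.49  6.93]
55.50499852141962 [-1.33 -0.17 -1.77]
top tall_cup [(array([ 491.6, -296. ,  339.9]), 0.62), (array([424.2,  86.1,  77.6]), 0.46)] exp [ 485.42 -297.76  338.15]
top cup_mouth [(array([ 522.4, -320.1,  278.9]), 0.85), (array([ 606. , -369.9,  128.3]), 0.66)] exp [ 521.38 -319.2   278.35]
side tall_cup [(array([ 488.3, -297.4,  336.8]), 0.61)] exp [ 485.42 -297.76  338.15]
side cup_mouth [(array([ 527. , -316.6,  279.7]), 0.63), (array([419.4,  94.9,   4.1]), 0.54)] exp [ 521.38 -319.2   278.35]
wrist tall_cup [(array([ 488.9, -296.7,  338.2]), 0.67)] exp [ 485.42 -297.76  338.15]
wrist cup_mouth [] exp [ 521.38 -319.2   278.35]
55.528195977394205 11.525
```

View pics/p2.png

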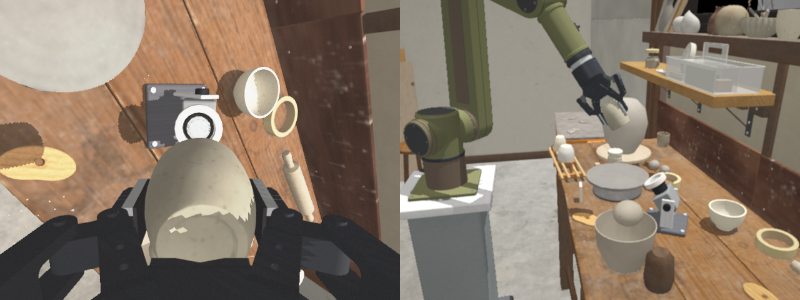

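The cup is held upright between the pads, at (200, 205) in the wrist half, and the ring shows clear at (198, 128). Next I'll fit its axis in the tool frame.

Run:
```python
from h import *
from scipy.optimize import least_squares
np.set_printoptions(precision=2,suppress=True)
s=r.state(); M=mat(s["ee_rot"]); print(s["tool_pos"],ring+z*190, M[:,2]@-z)
for n in ("wrist","side","top"):
    try: m=np.load(f"m_p_{n}.npy")
    except Exception: continue
    q=(np.load(f"p_{n}.npy")[cv2.erode(m.astype(np.uint8),np.ones((3,3)))>0]-s["tool_pos"])@M
    q=q[~np.isnan(q[:,0])]; q=q[(np.abs(q[:,:2])<38).all(1)&(q[:,2]>-70)&(q[:,2]<25)]
    print(n,len(q),"z range",np.percentile(q[:,2],[1,99]))
    for a,b in ((-64,-52),(-35,-25),(-25,-15),(-15,-5),(-5,5),(5,16)):
        k=q[(q[:,2]>a)&(q[:,2]<b)]
        if len(k)>15:
            f=least_squares(lambda p:np.hypot(k[:,0]-p[0],k[:,1]-p[1])-p[2],[0,0,28],loss="soft_l1"); 
            g=least_squares(lambda p:np.hypot(k[:,0]-p[0],k[:,1]-p[1])-28.3,[0,0],loss="soft_l1")
            print("  ",a,len(k),f.x,g.x,"x max",np.percentile(k[:,0],98),"y",np.percentile(k[:,1],[2,98]))
```

```text
[ 513.95 -314.84  290.64] [ 513.99 -314.8   290.64] 0.9999999978116598
wrist 28332 z range [-55.06   6.93]
   -64 12120 [ 6.39  1.54 11.6 ] [-19.6    1.47] x max 18.916621418196264 y [-15.66  18.75]
   -35 3045 [ 0.17  1.32 26.73] [-1.65  1.39] x max 27.55529520987204 y [-23.83  25.54]
   -25 1821 [-0.45  1.24 28.73] [0.03 1.22] x max 28.636572755630066 y [-23.44  24.35]
   -15 1130 [-1.05  1.14 29.87] [0.69 1.06] x max 28.973616165108883 y [-22.63  22.93]
   -5 696 [-1.51  1.08 30.34] [0.71 0.94] x max 28.97273683317783 y [-21.5   20.52]
   5 392 [-2.07  1.02 30.57] [0.35 0.99] x max 28.679867741578253 y [-17.63  18.97]
side 1106 z range [-53.91  12.07]
   -64 35 [ 0.59  0.06 19.16] [ 9.35 -5.11] x max -1.2457293328260373 y [-7.5  19.58]
   -35 165 [ 0.84  0.02 26.42] [ 2.93 -0.34] x max -11.209997270186445 y [-19.24  23.81]
   -25 167 [ 1.03  0.27 27.69] [1.72 0.22] x max -12.35422427183147 y [-20.26  23.48]
   -15 165 [ 2.22  0.85 29.1 ] [1.31 0.89] x max -14.470435158074576 y [-20.34  24.54]
   -5 183 [ 0.87  0.69 28.08] [1.12 0.64] x max -9.502764978531525 y [-19.88  26.67]
   5 131 [ 1.41  0.81 28.16] [1.57 0.76] x max -6.392798918827269 y [-18.63  27.63]
top 305 z range [-55.71   6.48]
   -64 31 [-101172.09  -26247.21  104541.22] [-7.68 -2.56] x max 22.38156254579857 y [-2.83 12.12]
   -35 59 [ 2.21 -0.16 26.39] [ 0.44 -1.17] x max 29.35432212990013 y [-4.53 24.03]
   -25 43 [ 2.65  0.05 27.09] [ 1.62 -0.68] x max 29.90872394957451 y [ 1.97 24.41]
   -15 33 [ 2.52  0.07 27.64] [ 1.99 -0.38] x max 29.695200726516763 y [ 5.53 25.39]
   -5 21 [ 5.5   3.07 23.49] [ 2.13 -0.56] x max 27.245783240129263 y [11.9  25.25]
```

The cup is centred to within 1 mm and isn't tilted in the grip. Moving to the final pose now.

Run:
```python
from h import *
np.set_printoptions(precision=2,suppress=True)
M=tool(-z,ref); r.line_to(list(ring+z*96-1.0*M[:,0]),quat(M),60,f_stop=10); r.sleep(.5)
s=r.state(); print(s["tool_pos"],ring+z*96-M[:,0],s["force"],s["opening"],s["time_s"],np.abs(s["qd"]).max())
for n in ("top","side"):
    im,W=cloud(n)
    for t in ("tall_cup","cup_mouth","wide_cup","small_cup"): print(n,t,[(np.array(a["at"]),round(a["p"],2)) for a in r.landmark_of(t,n)[:1]])
    cv2.imwrite(f"pics/f_{n}.png",im[...,::-1])
print("exp foot",ring+153*z,"mouth",ring+80*z)
w=cv2.imread("pics/f_side.png"); y=cv2.imread("pics/f_top.png")
cv2.imwrite("pics/f2.png",np.hstack([cv2.resize(w[150:390,300:540],(400,400)),cv2.resize(y[130:330,400:600],(400,400))]))
```

```text
[ 559.78 -343.25  213.68] [ 559.8  -343.27  213.65] [ 0.85  0.14 -1.04] 55.42326633522388 13.7417 0.0009625410219606568
top tall_cup [(array([ 538.2, -324.7,  259.1]), 0.55)]
top cup_mouth [(array([ 565. , -347.9,  203.1]), 0.59)]
top wide_cup [(array([424.9,  87.9,  79.4]), 0.96)]
top small_cup [(array([414.9, 211.6,  85.4]), 0.71)]
side tall_cup [(array([ 531.7, -328. ,  261. ]), 0.85)]
side cup_mouth [(array([ 570.7, -346.3,  203.3]), 0.6)]
side wide_cup [(array([426.8,  90.6,  83.2]), 0.92)]
side small_cup [(array([413.2, 212.7,  81.9]), 0.88)]
exp foot [ 532.22 -325.66  260.33] mouth [ 568.19 -347.1   200.53]
```

View pics/f2.png

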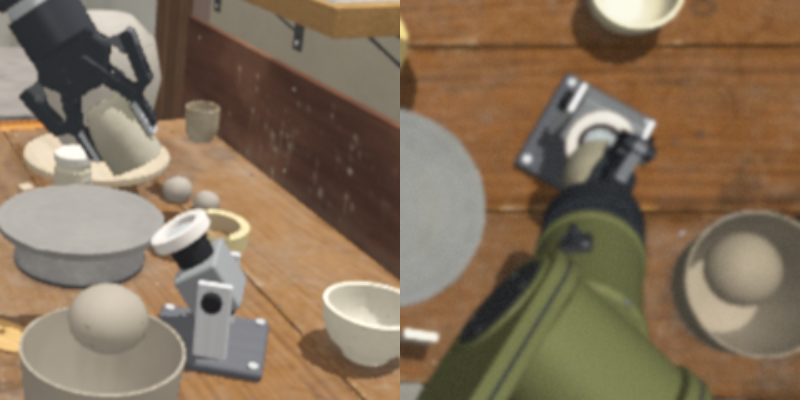

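The side crop shows the cup at (125, 130) facing the ring light at (182, 230), with a clear gap and the axes in line. The measured foot and mouth agree with the targets to within the networks' accuracy, and the other cups haven't moved.

```bash
python3 -c "
from cell import r
print(r.sign_off())"
```

```text
the job is handed in; nothing more can be done
None
```

The job is handed in: the arm is holding the tall cup still, mouth facing the lens, centred on it to within a few millimetres, with the rim about 80 mm from the camera front; nothing else was seen to move.

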